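# Draw a batch of sample tubes from the bench dispenser

## Task

Draw the batch of sample tubes from the bench dispenser: take the white tray by its handle, slide it squarely under the hopper, all the way back against the stop, and let go of it; then pull the red-handled slide gate right out so that all four tubes drop into the tray, and when they have dropped push the gate fully shut and let go. Leave the tray with its tubes where it is under the hopper, and do not shift or knock over the glassware standing around.

Things in the scene. Friction and masses are not known exactly. Their poses are not given: they have to be found in the camera images.
- dispenser: Fixed tube dispenser: clear hopper with aluminium edges on four legs (16 x 14 mm; x = +-56, y = +-97 mm); its front faces the robot's left. Origin: on the bench under the middle of its outlet (68 mm in x, 121 in y, 147 up). x points from front (gate handle, tray mouth) to back, z up. Tray guides: 28 mm high, 179 mm apart, from x = -64; stop bar face at x = 75. Free height under the gate: 132 mm
- front_rim (a point): Middle of the hopper's front top rim (134 mm wide, 281 mm up). From it the clear front wall slopes down and back to the outlet at dispenser x = -34, z = 150 mm, so it overhangs the gate's handle: a gripper pointing straight down cannot get at the handle, one leaned back 30 to 45 deg (pointing down and towards the dispenser's +x) can
- gate (a joint): Slide gate, a steel plate under the outlet (m): 0 = shut, at its stop; grows as it is pulled out along the dispenser's -x; 0.080 = fully out, at its stop. It stays where it is left; moving it takes about 4 N. The last tubes come free at about 0.06
- gate_grip (a point): Centre of the gate's red handle, a level round bar 26 mm thick and 65 mm long along the dispenser's x, with two black rings. Shut, it lies at dispenser x = -115.5, y = 0, z = 145.5 mm. It moves with the gate; axes as the dispenser's. Behind it a 12 mm neck and the gate's steel lip
- tray_grip (a point): Centre of the loose white tray's handle (24 mm above the bench), upright, grey sides: 80 mm long in x, 16 mm thick in y, 38 mm high. x points from the handle to the tray, z up. The tray: open box 150 (x) x 156 (y) x 45 mm, walls 4 mm, 0.2 to 0.4 kg, centre at x = +115 mm, far wall at +190. It slides on the bench. Against the stop this point is at dispenser x = -115, y = 0
- tube0_center (a point): Centre of a loose sample tube, white with a blue screw cap, 32 mm thick and 115 mm long, about 25 g; it lies across the hopper (along the dispenser's y) at the start
- tube1_center (a point): Centre of a loose sample tube, white with a blue screw cap, 32 mm thick and 115 mm long, about 25 g; it lies across the hopper (along the dispenser's y) at the start
- tube2_center (a point): Centre of a loose sample tube, white with a blue screw cap, 32 mm thick and 115 mm long, about 25 g; it lies across the hopper (along the dispenser's y) at the start
- tube3_center (a point): Centre of a loose sample tube, white with a blue screw cap, 32 mm thick and 115 mm long, about 25 g; it lies across the hopper (along the dispenser's y) at the start
- stirrer: White magnetic stirrer, fixed, 165 x 155 mm, 62 mm high, on the bench to the robot's right. Origin: middle of its underside
- beaker: Loose glass beaker, 72 mm across, 88 mm high, standing on the stirrer. Origin: middle of its underside. Leave alone
- cylinder: Loose stoppered glass cylinder, foot 84 mm across, 236 mm high, green stopper. Origin: middle of its underside. Leave alone
- flask: Loose glass flask 96 mm across with a plastic cup over its neck, 215 mm high. Origin: middle of its underside. Leave alone
- reagent: Loose amber bottle, 68 mm across, 150 mm high, black cap. Origin: middle of its underside. Leave alone
- dish: Loose covered glass dish, 90 mm across, 18 mm high. Origin: middle of its underside. Leave alone
Not all that is in view belongs to the job. What is shaped like the part that bears tube3_center but green or yellow is not meant.

How it is judged (in metres and radians):
On the way, in this order (a step that is already met when the one before it is completed fails the run):
1. the tray is under the hopper, against the stop (within 12 mm) and square (within 0.1 rad), let go, with the gate still shut (x of tray_grip in the frame of dispenser above -0.127 m and y of tray_grip in the frame of dispenser between -0.014 and 0.014 m and angle between the x axis of tray_grip and the x axis of dispenser, either way round below 0.1 rad and value of joint gate below 0.006 m and contact force between the fingers and tray below 0.05 N), for 0.2 s.
2. the gate is pulled out (65 mm or more) and all four tubes lie in the tray (value of joint gate above 0.065 m and x of tube0_center in the frame of tray_grip between 0.044 and 0.186 m and y of tube0_center in the frame of tray_grip between -0.03 and 0.03 m and z of each of tube0_center, tube1_center, tube2_center, tube3_center in the frame of tray_grip below 0.05 m and x of tube1_center in the frame of tray_grip between 0.044 and 0.186 m and y of tube1_center in the frame of tray_grip between -0.03 and 0.03 m and x of tube2_center in the frame of tray_grip between 0.044 and 0.186 m and y of tube2_center in the frame of tray_grip between -0.03 and 0.03 m and x of tube3_center in the frame of tray_grip between 0.044 and 0.186 m and y of tube3_center in the frame of tray_grip between -0.03 and 0.03 m), for 0.2 s.
At the end, for the whole second after the job is handed in: The gate is shut (within 4 mm of its stop), the tray stands under the hopper within 20 mm of the stop, 14 mm of the middle and 0.12 rad of square, and all four tubes lie at rest inside the tray; nothing is touched (value of joint gate below 0.004 m and x of tray_grip in the frame of dispenser above -0.135 m and y of tray_grip in the frame of dispenser between -0.014 and 0.014 m and angle between the x axis of tray_grip and the x axis of dispenser, either way round below 0.12 rad and linear speed of each of tube0, tube1, tube2, tube3 below 0.03 m/s and x of tube0_center in the frame of tray_grip between 0.044 and 0.186 m and y of tube0_center in the frame of tray_grip between -0.03 and 0.03 m and z of each of tube0_center, tube1_center, tube2_center, tube3_center in the frame of tray_grip below 0.05 m and x of tube1_center in the frame of tray_grip between 0.044 and 0.186 m and y of tube1_center in the frame of tray_grip between -0.03 and 0.03 m and x of tube2_center in the frame of tray_grip between 0.044 and 0.186 m and y of tube2_center in the frame of tray_grip between -0.03 and 0.03 m and x of tube3_center in the frame of tray_grip between 0.044 and 0.186 m and y of tube3_center in the frame of tray_grip between -0.03 and 0.03 m).
It fails at once if the gate is opened (more than 15 mm) while the tray is not under the outlet (value of joint gate above 0.015 m and not (x of tray_grip in the frame of dispenser above -0.145 m and y of tray_grip in the frame of dispenser between -0.02 and 0.02 m and angle between the x axis of tray_grip and the x axis of dispenser, either way round below 0.2 rad)).
It fails at once if any of the loose glassware (cylinder, flask, amber bottle, beaker, dish) is shifted more than 40 mm or tipped (distance of any of cylinder, flask, reagent, beaker, dish from where it was at the start of the episode above 0.04 m or angle between any of cylinder, flask, reagent, beaker, dish's own z axis and vertical above 0.35 rad).
It also fails if it takes over 54 s, if anything falls off the work surface, if the arm or the gripper's body presses on something with over 40 N, if the wrist force passes 120 N, or if a joint passes its speed limit or range.

## Robot

A 7-joint arm with a two-finger parallel gripper is mounted at the origin on the work surface. World frame = base frame: x ahead of the robot, y to its left, z up, the work surface at z = 0. Lengths are in m, angles in degrees, forces in N, time in s.
With the tool pointing down it reaches from about 0.425 to 0.95 m from the base axis. Payload 4.7 kg.
Tool frame: the origin (TCP) lies at the very end of the fingers, on their centre line; the grasp point (between the pads) lies manip.grip_depth behind it (manip.grip_depth is the distance from the TCP to the grasp point, in m); z points along the fingers, y is the line along which they close (so a half turn about z gives the same grasp; the last joint's range is limited). The gripper opens to 85 mm and grips with 20 to 120 N. Pads are 22 mm wide; open, the fingers measure 114 mm over their backs; the gripper's body (76 mm by 85 mm) begins 54 mm behind the grasp point. The pads swing forward as they close: fully open they stand 13 mm farther back than shut.
Start: joints at [-67.202, 26.849, -2.785, 87.806, 1.381, 65.374, -4.715], TCP at [0.279, 0.614, 0.231] pointing down, gripper open.
Joint ranges: [-148.3, 148.3], [-19.14, 114.17], [-79.39, 73.82], [5.75, 140.21], [-59.74, 239.74], [12.07, 113.84], [-152.46, 152.46]. Speed limits (degrees/s): [147.25, 147.25, 180, 180, 180, 180, 180].

## Interface

Orientations are given as [roll, pitch, yaw] about the fixed x, y, z axes, in that order (R = Rz(yaw) Ry(pitch) Rx(roll)).
In Python, from workcell import monitor, vision, manip gives the robot as it stands.
- The arm moves only by the tool drive_tool, never from a script. Its argument "plan" is a list of rows, each a list of 7 numbers: the gripper command: -1 is shut, 1 is fully open, values between are in proportion, then the shift along the tool's x, y, z normalised to -1 to 1, where 1 is 800 mm, then the turn, a rotation vector about the tool's x, y, z normalised to -1 to 1, where 1 is 90 degrees. A call has 1 to 20 rows; each row shifts and turns the commanded pose from where the row before left it, along the tool's axes as they then stand; what a row does not reach is not made up. A row lasts 1/10 s, in which the tool goes at most 50 mm and 8.59 degrees, less where a joint would pass 70% of its speed; a pose out of reach is approached as far as the arm can. A call with a number of a shift or a turn outside -1 to 1 is refused whole. A call with a gripper value outside its range is refused whole. The fingers move at their own pace and stop on an object; the grip force is fixed at half the most. Time passes only in rows, so rows that do not move let the fingers close. It gives the time, the measured TCP pose, the force, the opening and the grip force at its end, in the units of the state.
- monitor.observe(): the state, without advancing time (a new reading comes with each control period).
- vision.grab_frame(name): name is "scene" or "top" or "wrist"; returns a dict with "img" (420x560x3 uint8, blue, green, red), "range_z" (420x560 float32, m along the optical axis (not along the pixel's ray), 0 where there is no reading), "camera_matrix" (3x3 intrinsics, pixels), "eye" and "orientation" of the camera in the world. Camera axes: x right, y down, z forward; pixel columns grow to the right and rows downward; lengths in m; the calibration is good to about 2 mm. The wrist camera is an equidistant fisheye: a pixel r from the principal point sees the ray r / f radians off the axis. A picture is of the moment at which its call begins.
- manip.sign_off(): hands the job in; it is judged then, once.
The state is a dict: "time_s": time; "q": joint angles; "qd": joint speeds; "joint_efforts": joint torques, N m; "tcp_pos": TCP position; "eef_rot": TCP orientation; "force": force on the tool from outside, world axes, zero at the start; "wrist_torque": the same for the moment, N m; "opening": finger opening in m; "gripper_force": force on a finger pad.
Only numpy, scipy, OpenCV 4.12 (cv2) and the standard library are available. Lean on these libraries where they do the work, as an engineer would, in place of code of your own. Each camera call takes 0.05 s, during which the arm holds its last target. There are 200 camera calls.

## Working session

There is one attempt and no reset: what is moved stays moved. The work goes in short steps, Python scripts to look and compute and a tool call to move; the robot and the scene stay as the last step left them, time stands still between calls to the robot, and variables do not carry over. Pictures are saved under pics/ and viewed, at most 10 in all, crops included, and the job is handed in when it is done.

Besides the shell and the picture viewer there is one more tool, called after ">>>" by a JSON object that holds its "name" and its "arguments", one argument or row to a line. drive_tool: Moves the arm, as the interface text tells. Its arguments: {"type":"object","properties":{"plan":{"type":"array","items":{"type":"array","items":{"type":"number","minimum":-1,"maximum":1}}}},"required":["plan"]}

```bash
ls; mkdir -p pics; cat > h.py <<'E'
import numpy as np, cv2
from scipy.spatial.transform import Rotation as R
from workcell import monitor, vision, manip
def cam(n):
    f=vision.grab_frame(n); return f
def Rm(o):
    o=np.array(o,float)
    return o if o.shape==(3,3) else R.from_euler('xyz',o,degrees=True).as_matrix()
def pts(f):
    K=np.array(f['camera_matrix']);z=f['range_z'];v,u=np.mgrid[:z.shape[0],:z.shape[1]]
    c=np.stack([(u-K[0,2])/K[0,0]*z,(v-K[1,2])/K[1,1]*z,z],-1)
    return c@Rm(f['orientation']).T+np.array(f['eye'])
def ray(f,u,v,h):
    K=np.array(f['camera_matrix']);d=Rm(f['orientation'])@np.array([(u-K[0,2])/K[0,0],(v-K[1,2])/K[1,1],1])
    e=np.array(f['eye']);return e+d*(h-e[2])/d[2]
E
python3 - <<'E'
from h import *
s=monitor.observe()
for k in s: print(k,s[k])
print(manip.grip_depth)
for n in ['scene','top']:
    f=cam(n);cv2.imwrite(f'pics/{n}0.png',f['img']);print(n,f['eye'],f['orientation'],f['camera_matrix'])
    np.savez(f'{n}0.npz',**f)
E
```

```text
pics
time_s 0.0
q [-67.20097418  26.89935345  -2.78315667  87.87505342   1.38057604
  65.37378369  -4.71641079]
qd [-0.02290598 -0.0571052   0.07286486 -0.06416693 -0.05143015  0.09361293
 -0.10880851]
joint_efforts [-1.18200873e-05 -5.10307968e+01 -4.69691225e-02 -2.37710238e+01
  1.06552770e-02  7.68210506e-03 -1.48752383e-05]
tcp_pos [0.27919031 0.61390755 0.23022743]
eef_rot [-1.79885439e+02  4.49248887e-03  1.55544882e+02]
force [-0.66344494  0.47239313  0.27720717]
wrist_torque [-0.02796093 -0.03270166 -0.06093354]
gripper_force 0.0
opening 0.08502568832790519
0.0187
scene [1.06231071 0.83488681 0.94396391] [-127.91643244   -1.26381824  149.9376292 ] [[396.02032214   0.         284.85859676]
 [  0.         396.02032214 203.61164945]
 [  0.           0.           1.        ]]
top [ 0.26716346 -0.00812551  1.67552691] [-169.02896266    0.57776     -91.44308364] [[528.47065087   0.         274.91997819]
 [  0.         528.47065087 206.70304868]
 [  0.           0.           1.        ]]
```

View pics/scene0.png

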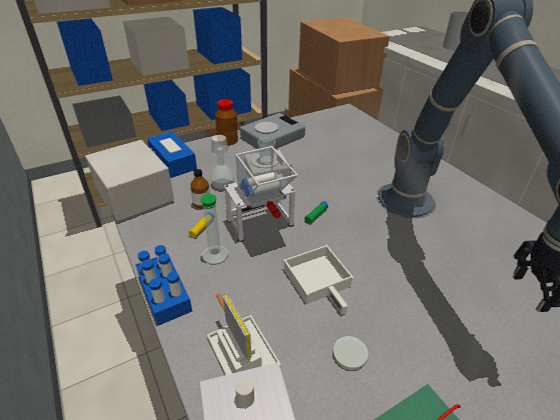

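View pics/top0.png

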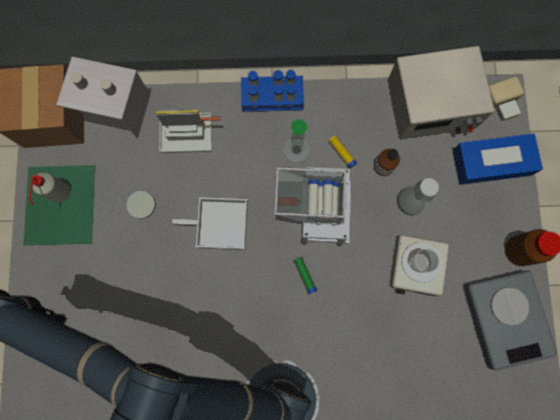

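Scene view: the dispenser with tubes sits at about (262,190), its red handle at (273,209). The tray is at (318,275) with its handle at (338,298), the cylinder at (212,240) and the dish at (350,353).
Top view: the tray is at (222,224), handle (184,222); the hopper is at (313,195), gate handle (289,201).

Things that could be confused:
- **Tubes:** white tubes in the hopper at (322,197) are the ones wanted; green (305,275) and yellow (342,151) are not.
- **Tray:** the white tray at (222,224) is wanted, not the white rack at (185,132) or the box at (98,88).
- **Red handle:** the one at (289,201) is wanted, not the red pen at (210,119) or the bottle at (40,183).

```bash
python3 - <<'E'
from h import *
f=dict(np.load('top0.npz'));g=dict(np.load('scene0.npz'))
P=pts(f);Q=pts(g)
im=f['img'];hsv=cv2.cvtColor(im,cv2.COLOR_BGR2HSV)
big=cv2.resize(im[140:280,160:360],None,fx=4,fy=4,interpolation=cv2.INTER_CUBIC)
s=cv2.resize(g['img'][130:320,190:360],(510,570),interpolation=cv2.INTER_CUBIC)
cv2.imwrite('pics/crop_top.png',big);cv2.imwrite('pics/crop_sc.png',s)
# tray rim: points 35-52mm height within region
for nm,A in (('top',P),('scene',Q)):
    m=(A[...,2]>.035)&(A[...,2]<.055)&(A[...,0]>.35)&(A[...,0]<.75)&(A[...,1]>.02)&(A[...,1]<.4)
    pp=A[m];print(nm,'rim',len(pp),pp[:,2].mean(),cv2.minAreaRect(pp[:,:2].astype(np.float32)))
    m=(A[...,2]>.28-.015)&(A[...,2]<.3)&(A[...,0]>.4)&(A[...,0]<.85)&(A[...,1]>-.3)&(A[...,1]<.1)
    pp=A[m];print(nm,'hop rim',len(pp),pp[:,2].mean() if len(pp) else 0,cv2.minAreaRect(pp[:,:2].astype(np.float32)) if len(pp) else 0)
    I=(f if nm=='top' else g)['img'];h=cv2.cvtColor(I,cv2.COLOR_BGR2HSV)
    red=((h[...,0]<8)|(h[...,0]>172))&(h[...,1]>130)&(h[...,2]>50)
    m=red&(A[...,0]>.4)&(A[...,0]<.8)&(A[...,1]>-.2)&(A[...,1]<.1)
    vv,uu=np.nonzero(m);pp=A[m];print(nm,'red',len(pp),uu.mean(),vv.mean(),pp.mean(0),pp.min(0),pp.max(0))
E
```

```text
top rim 451 0.04298405343605261 ((0.5414237380027771, 0.20871210098266602), (0.23367570340633392, 0.1591538041830063), 86.54989624023438)
top hop rim 858 0.27849890288555385 ((0.5761627554893494, -0.09608937799930573), (0.19008991122245789, 0.1321026086807251), 85.53203582763672)<stdin>:17: RuntimeWarning: Mean of empty slice.
  ret = ret.dtype.type(ret / rcount)
  ret = um.true_divide(
Traceback (most recent call last):
ValueError: zero-size array to reduction operation minimum which has no identity
```

View pics/crop_top.png

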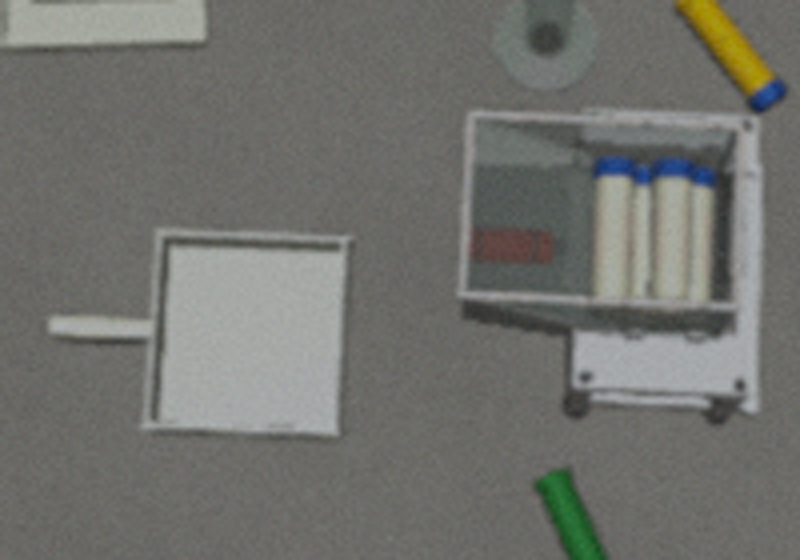

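View pics/crop_sc.png

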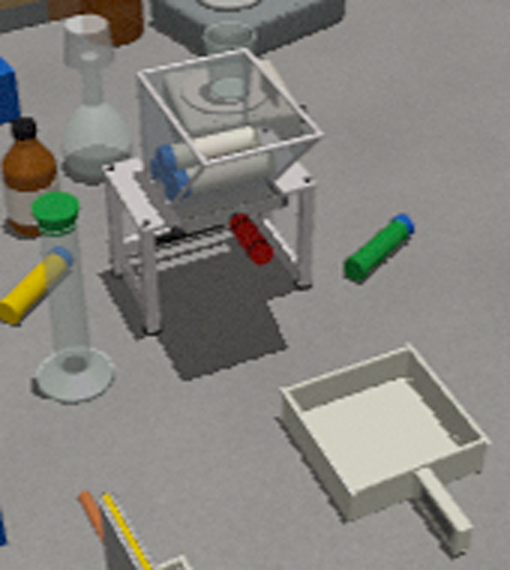

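The crops confirm the choice. In the top crop the plain white tray sits left with its handle at (100,327), and the hopper has four white tubes. The red bar at (510,246) is under the front wall. Next I measure axes and positions precisely.

```bash
python3 - <<'E'
from h import *
f=dict(np.load('top0.npz'));g=dict(np.load('scene0.npz'))
for nm,F in (('top',f),('scene',g)):
    A=pts(F);h=cv2.cvtColor(F['img'],cv2.COLOR_BGR2HSV)
    red=((h[...,0]<8)|(h[...,0]>172))&(h[...,1]>90)&(h[...,2]>40)
    b=np.zeros_like(red)
    if nm=='top': b[185:215,270:305]=1
    else: b[195:222,262:285]=1
    m=red&b;vv,uu=np.nonzero(m);pp=A[m];print(nm,'red',len(pp),uu.mean(),vv.mean(),np.median(pp,0),'ray@.1455',ray(F,uu.mean(),vv.mean(),.1455),cv2.minAreaRect(np.stack([uu,vv],1).astype(np.float32)))
    box=(A[...,0]>.35)&(A[...,0]<.8)&(A[...,1]>-.32)&(A[...,1]<.06)
    for lo,hi in ((.125,.16),(.27,.292)):
        m=(A[...,2]>lo)&(A[...,2]<hi)&box
        # crop to biggest component
        m8=cv2.morphologyEx(m.astype(np.uint8),cv2.MORPH_CLOSE,np.ones((5,5)))
        n,l,st,c=cv2.connectedComponentsWithStats(m8)
        i=1+st[1:,4].argmax();pp=A[m&(l==i)];r=cv2.minAreaRect(pp[:,:2].astype(np.float32))
        print(nm,lo,len(pp),np.median(pp[:,2]),r,[np.round(x,3).tolist() for x in cv2.boxPoints(r)])
    m=(A[...,2]>.03)&(A[...,2]<.055)&(A[...,0]>.35)&(A[...,0]<.75)&(A[...,1]>.02)&(A[...,1]<.4)
    m8=cv2.morphologyEx(m.astype(np.uint8),cv2.MORPH_CLOSE,np.ones((5,5)));n,l,st,c=cv2.connectedComponentsWithStats(m8);i=1+st[1:,4].argmax()
    pp=A[m&(l==i)]
    # handle: narrow portion at large y
    ym=pp[:,1].max();hd=pp[(pp[:,1]>ym-.07)];bx=pp[pp[:,1]<ym-.085]
    print(nm,'handle',ym,hd.mean(0),hd.min(0),hd.max(0),'line dx/dy',np.polyfit(hd[:,1],hd[:,0],1),'box',cv2.minAreaRect(bx[:,:2].astype(np.float32)))
    # glass
E
```

```text
top red 2 292.5 200.5 [ 0.56502476 -0.05034957  0.22497003] ray@.1455 [ 0.58133281 -0.0525735   0.1455    ] ((292.5, 200.5), (7.071067810058594, 0.0), 171.86988830566406)
top 0.125 834 0.15317748361971906 ((0.5735493898391724, -0.14706146717071533), (0.13466587662696838, 0.2114247828722), 85.75894927978516) [[0.46299999952316284, -0.20600000023841858], [0.6740000247955322, -0.22200000286102295], [0.6840000152587891, -0.08799999952316284], [0.4729999899864197, -0.07199999690055847]]
top 0.27 736 0.28104014023659796 ((0.5761627554893494, -0.09608937799930573), (0.19008991122245789, 0.1321026086807251), 85.53203582763672) [[0.503000020980835, -0.1860000044107437], [0.6349999904632568, -0.19599999487400055], [0.6489999890327454, -0.006000000052154064], [0.5180000066757202, 0.004000000189989805]]
top handle 0.3251833694881636 [0.54558107 0.28930359 0.04019401] [0.53634691 0.25531426 0.03028185] [0.55486962 0.32518337 0.04977115] line dx/dy [0.04482321 0.53261356] box ((0.5389848351478577, 0.16825811564922333), (0.1526208370923996, 0.1591538041830063), 86.5499038696289)
scene red 144 273.3
[... 427 characters left out ...]
34570694], [0.7490000128746033, -0.09200000017881393], [0.5400000214576721, 0.029999999329447746]]
scene 0.27 503 0.28106749807462295 ((0.5782879590988159, -0.09696990251541138), (0.19299663603305817, 0.13156075775623322), 85.89981079101562) [[0.5059999823570251, -0.1889999955892563], [0.6370000243186951, -0.1979999989271164], [0.6510000228881836, -0.004999999888241291], [0.5199999809265137, 0.004000000189989805]]
scene handle 0.32658785041176175 [0.55091526 0.29308798 0.04008919] [0.53830525 0.25667324 0.03013056] [0.55891058 0.32658785 0.0461152 ] line dx/dy [0.04858285 0.53667621] box ((0.5401043891906738, 0.16913655400276184), (0.15301641821861267, 0.1611059308052063), 86.41878509521484)
```

```bash
cat >> h.py <<'E'
YD=-94.3; DO=np.array([.5735,-.147,0]); RD=R.from_euler('z',YD,degrees=True).as_matrix()
def dpt(*p): return DO+RD@np.array(p)
def tool(lean,yaw=YD):
    D=R.from_euler('z',yaw,degrees=True).as_matrix();l=np.radians(lean)
    z=np.sin(l)*D[:,0]-np.cos(l)*D[:,2];y=D[:,1]
    return np.stack([np.cross(y,z),y,z],1)
def togo(grasp,T,depth=None):
    s=monitor.observe();C=Rm(s['eef_rot']);depth=manip.grip_depth if depth is None else depth
    p=np.array(grasp)+T[:,2]*depth-s['tcp_pos']
    print('t',round(s['time_s'],2),'tcp',np.round(s['tcp_pos'],4),'q',np.round(s['q']),'F',np.round(s['force'],1),'open',round(s['opening'],4),'gf',round(float(s['gripper_force']),1))
    print(' shift units now-axes',np.round(C.T@p/.8,4),' target-axes',np.round(T.T@p/.8,4),'mm',np.round(np.linalg.norm(p)*1e3,1))
    print(' turn units',np.round(R.from_matrix(C.T@T).as_rotvec(degrees=True)/90,4))
E
python3 - <<'E'
from h import *
f=dict(np.load('top0.npz'))
print('cyl',ray(f,295,150,0),'dish',ray(f,140,204,.018),'yellow',ray(f,342,151,.016),'green',ray(f,305,275,.016))
print('gate grip',dpt(-.1155,0,.1455),'tray goal',dpt(-.115,0,.024))
T=tool(40,-93.3)
togo([.549,.33,.25],T)
C=Rm(monitor.observe()['eef_rot']);print('transl only',C.T@(np.array([.549,.40,.25])-monitor.observe()['tcp_pos'])/.8)
E
```

```text
cyl [ 0.78088625 -0.07039373  0.        ] dish [0.60938759 0.43276714 0.018     ] yellow [ 0.76825597 -0.22285424  0.016     ] green [ 0.36975338 -0.08782102  0.016     ]
gate grip [ 0.58216004 -0.03182512  0.1455    ] tray goal [ 0.58212255 -0.03232371  0.024     ]
t 0.1 tcp [0.2792 0.614  0.2304] q [-67.  27.  -3.  88.   1.  65.  -5.] F [-1.2  0.3 -0.1] open 0.0853 gf 0.0
 shift units now-axes [-0.4594 -0.1976 -0.0063]  target-axes [-0.2724  0.3571  0.2199] mm 400.1
 turn units [ 0.2655 -0.3881  0.7324]
transl only [-0.41772938 -0.10393285 -0.0243373 ]
```

>>> {"name": "drive_tool", "arguments": {
  "plan": [
    [1,-0.052,-0.013,-0.003,0,0,0],
    [1,-0.052,-0.013,-0.003,0,0,0],
    [1,-0.052,-0.013,-0.003,0,0,0],
    [1,-0.052,-0.013,-0.003,0,0,0],
    [1,-0.052,-0.013,-0.003,0,0,0],
    [1,-0.052,-0.013,-0.003,0,0,0],
    [1,-0.052,-0.013,-0.003,0,0,0],
    [1,-0.052,-0.013,-0.003,0,0,0],
    [1,0,0,0,0.0266,-0.0388,0.0732],
    [1,0,0,0,0.0266,-0.0388,0.0732],
    [1,0,0,0,0.0266,-0.0388,0.0732],
    [1,0,0,0,0.0266,-0.0388,0.0732],
    [1,0,0,0,0.0266,-0.0388,0.0732],
    [1,0,0,0,0.0266,-0.0388,0.0732],
    [1,0,0,0,0.0266,-0.0388,0.0732],
    [1,0,0,0,0.0266,-0.0388,0.0732],
    [1,0,0,0,0.0266,-0.0388,0.0732],
    [1,0,0,0,0.0266,-0.0388,0.0732]
  ]
}}

```text
time_s: 1.9
tcp_pos: [0.5471, 0.4017, 0.2499]
eef_rot: [180.0, 40.1, 86.5]
force: [1.0, 0.1, 0.1]
opening: 0.0854
gripper_force: 0.0
```

```bash
python3 - <<'E'
from h import *
T=tool(40,-93.3)
g=np.array([.548,.304,.030])
togo(g,T); togo(g-T[:,2]*.08,T)
E
```

```text
t 1.9 tcp [0.5471 0.4017 0.2499] q [-63.  45.  25.  68.  11.  99. -44.] F [1.  0.1 0.1] open 0.0854 gf 0.0
 shift units now-axes [0.0838 0.0083 0.3121]  target-axes [0.0833 0.0081 0.3123] mm 258.6
 turn units [-0.0009  0.0009 -0.0017]
t 1.9 tcp [0.5471 0.4017 0.2499] q [-63.  45.  25.  68.  11.  99. -44.] F [1.  0.1 0.1] open 0.0854 gf 0.0
 shift units now-axes [0.0836 0.0082 0.2121]  target-axes [0.0833 0.0081 0.2123] mm 182.5
 turn units [-0.0009  0.0009 -0.0017]
```

>>> {"name": "drive_tool", "arguments": {
  "plan": [
    [1,0.021,0.002,0.053,0,0,0],
    [1,0.021,0.002,0.053,0,0,0],
    [1,0.021,0.002,0.053,0,0,0],
    [1,0.021,0.002,0.053,0,0,0],
    [1,0,0,0.033,0,0,0],
    [1,0,0,0.033,0,0,0],
    [1,0,0,0.034,0,0,0],
    [1,0,0,0,0,0,0],
    [-1,0,0,0,0,0,0],
    [-1,0,0,0,0,0,0],
    [-1,0,0,0,0,0,0],
    [-1,0,0,0,0,0,0],
    [-1,0,0,0,0,0,0],
    [-1,0,0,0,0,0,0],
    [-1,0,0,0,0,0,0],
    [-1,0,0,0,0,0,0]
  ]
}}

```text
time_s: 3.5
tcp_pos: [0.5481, 0.2928, 0.0165]
eef_rot: [180.0, 39.9, 86.7]
force: [-0.9, 2.6, 4.5]
opening: 0.0154
gripper_force: 59.6
```

```bash
cat > tray.py <<'E'
from h import *
def tray(save=None,ymin=-.25):
    for n in ('top','scene'):
        F=cam(n);A=pts(F)
        if save: cv2.imwrite(f'pics/{n}_{save}.png',F['img'])
        m=(A[...,2]>.036)&(A[...,2]<.052)&(A[...,0]>.44)&(A[...,0]<.68)&(A[...,1]>ymin)&(A[...,1]<.27)
        m8=cv2.morphologyEx(m.astype(np.uint8),cv2.MORPH_CLOSE,np.ones((5,5)));k,l,st,c=cv2.connectedComponentsWithStats(m8);i=1+st[1:,4].argmax()
        pp=A[m&(l==i)];print(n,len(pp),cv2.minAreaRect(pp[:,:2].astype(np.float32)))
E
python3 - <<'E'
from tray import *
T=tool(40)
togo(dpt(-.135,0,.030),T); tray('g',.08)
E
```

```text
t 3.5 tcp [0.5481 0.2928 0.0165] q [-59.  52.  23.  88.  11.  71. -49.] F [-0.9  2.6  4.5] open 0.0154 gf 59.6
 shift units now-axes [-0.3012  0.0657  0.253 ]  target-axes [-0.2997  0.0729  0.2528] mm 319.1
 turn units [ 0.0075 -0.0013  0.0089]
top 364 ((0.5416672825813293, 0.180770143866539), (0.17613060772418976, 0.159510999917984), 86.20867156982422)
scene 519 ((0.542873740196228, 0.18009278178215027), (0.17792950570583344, 0.15975962579250336), 86.4719009399414)
```

>>> {"name": "drive_tool", "arguments": {
  "plan": [
    [-1,-0.025,0.011,0.021,0.0013,0,0.0015],
    [-1,-0.025,0.011,0.021,0.0013,0,0.0015],
    [-1,-0.025,0.011,0.021,0.0013,0,0.0015],
    [-1,-0.025,0.011,0.021,0.0013,0,0.0015],
    [-1,-0.025,0.011,0.021,0.0013,0,0.0015],
    [-1,-0.025,0.011,0.021,0.0013,0,0.0015],
    [-1,0,0,0,0,0,0],
    [-1,0,0,0,0,0,0]
  ]
}}

```text
time_s: 4.4
tcp_pos: [0.5903, 0.1293, 0.0156]
eef_rot: [-179.9, 40.1, 85.5]
force: [-0.2, -1.6, 1.0]
opening: 0.0155
gripper_force: 59.2
```

```bash
python3 - <<'E'
from tray import *
T=tool(40)
togo(dpt(-.135,0,.030),T); tray('g2',-.05)
E
```

```text
t 4.4 tcp [0.5903 0.1293 0.0156] q [-49.  50.  27.  97.  15.  60. -42.] F [-0.2 -1.6  1. ] open 0.0155 gf 59.2
 shift units now-axes [-0.1472  0.0058  0.1236]  target-axes [-0.1473  0.005   0.1234] mm 153.8
 turn units [-0.0023  0.0007 -0.0015]
top 346 ((0.5646377205848694, 0.06540415436029434), (0.19235920906066895, 0.176905557513237), 17.25544548034668)
scene 338 ((0.5842281579971313, 0.038479357957839966), (0.18389800190925598, 0.15976585447788239), 86.83637237548828)
```

>>> {"name": "drive_tool", "arguments": {
  "plan": [
    [-1,-0.021,0.0015,0.0176,-0.0006,0,-0.0004],
    [-1,-0.021,0.0015,0.0176,-0.0006,0,-0.0004],
    [-1,-0.021,0.0015,0.0176,-0.0006,0,-0.0004],
    [-1,-0.021,0.0015,0.0176,-0.0006,0,-0.0004],
    [-1,-0.021,0,0.0176,0,0,0],
    [-1,-0.021,0,0.0176,0,0,0],
    [-1,0,0,0,0,0,0],
    [-1,0,0,0,0,0,0]
  ]
}}

```text
time_s: 5.3
tcp_pos: [0.585, 0.0005, 0.0153]
eef_rot: [-180.0, 40.0, 85.9]
force: [-1.0, -1.2, 1.4]
opening: 0.0153
gripper_force: 59.2
```

```bash
python3 - <<'E'
from tray import *
T=tool(40)
togo(dpt(-.135,0,.030),T)
for n in ('top','scene'):
    F=cam(n)['img'];cv2.imwrite(f'pics/{n}_u.png',F)
a=cv2.resize(cv2.imread('pics/top_u.png')[130:270,200:380],(540,420),interpolation=cv2.INTER_CUBIC)
b=cv2.resize(cv2.imread('pics/scene_u.png')[130:270,180:360],(540,420)[:2],interpolation=cv2.INTER_CUBIC)
cv2.imwrite('pics/u.png',cv2.resize(np.hstack([a,b]),(800,311)))
E
```

```text
t 5.3 tcp [5.85e-01 5.00e-04 1.53e-02] q [-43.  47.  30. 106.  20.  50. -38.] F [-1.  -1.2  1.4] open 0.0153 gf 59.2
 shift units now-axes [-0.0243 -0.0006  0.0197]  target-axes [-0.0243 -0.0005  0.0197] mm 25.0
 turn units [ 0.0008 -0.0004  0.0014]
```

View pics/u.png

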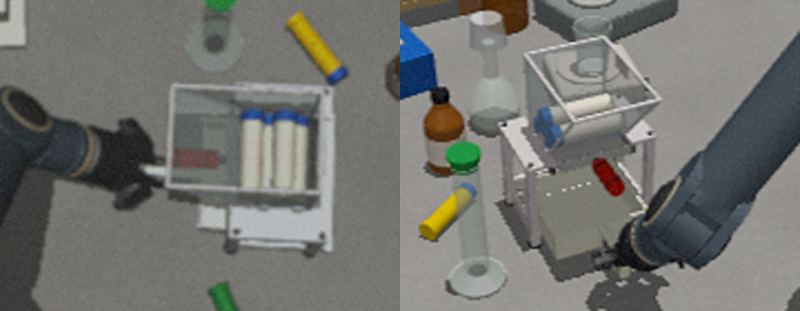

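The picture shows the tray (right half, at (590,215)) entering squarely between the front legs. The red handle is above it at (608,177) and the gripper is clear of the hopper. I'll push the last 25 mm slowly onto the stop.

>>> {"name": "drive_tool", "arguments": {
  "plan": [
    [-1,-0.006,0,0.005,0,0,0],
    [-1,-0.006,0,0.005,0,0,0],
    [-1,-0.006,0,0.005,0,0,0],
    [-1,-0.0036,0,0.003,0,0,0],
    [-1,0,0,0,0,0,0]
  ]
}}

```text
time_s: 5.9
tcp_pos: [0.5837, -0.0225, 0.0154]
eef_rot: [180.0, 39.9, 85.8]
force: [0.8, -0.4, -0.1]
opening: 0.0153
gripper_force: 59.1
```

>>> {"name": "drive_tool", "arguments": {
  "plan": [
    [-1,-0.0024,0,0.002,0,0,0],
    [-1,-0.0024,0,0.002,0,0,0],
    [-1,0,0,0,0,0,0]
  ]
}}

```text
time_s: 6.2
tcp_pos: [0.5836, -0.027, 0.0154]
eef_rot: [179.9, 39.9, 85.8]
force: [0.3, -0.5, -0.9]
opening: 0.0156
gripper_force: 59.4
```

>>> {"name": "drive_tool", "arguments": {
  "plan": [
    [-1,-0.0024,0,0.002,0,0,0],
    [-1,0,0,0,0,0,0]
  ]
}}

```text
time_s: 6.4
tcp_pos: [0.5838, -0.0274, 0.0153]
eef_rot: [179.9, 39.8, 85.9]
force: [0.1, 5.6, 2.6]
opening: 0.0155
gripper_force: 59.9
```

>>> {"name": "drive_tool", "arguments": {
  "plan": [
    [-1,-0.0024,0,0.002,0,0,0],
    [-1,0,0,0,0,0,0]
  ]
}}

```text
time_s: 6.6
tcp_pos: [0.5838, -0.0274, 0.0153]
eef_rot: [179.9, 39.7, 86.0]
force: [-2.2, 11.5, 7.1]
opening: 0.0148
gripper_force: 60.9
```

>>> {"name": "drive_tool", "arguments": {
  "plan": [
    [-1,-0.0024,0,0.002,0,0,0],
    [-1,0,0,0,0,0,0]
  ]
}}

```text
time_s: 6.8
tcp_pos: [0.5839, -0.0275, 0.0152]
eef_rot: [179.9, 39.5, 86.0]
force: [-3.7, 17.9, 11.6]
opening: 0.0151
gripper_force: 62.0
```

>>> {"name": "drive_tool", "arguments": {
  "plan": [
    [-1,0.0048,0,-0.004,0,0,0],
    [1,0,0,0,0,0,0],
    [1,0,0,0,0,0,0],
    [1,0,0,0,0,0,0],
    [1,0,0,0,0,0,0],
    [1,0,0,0,0,0,0],
    [1,0,0,0,0,0,0],
    [1,0,0,-0.02,0,0,0],
    [1,0,0,-0.04,0,0,0],
    [1,0,0,-0.04,0,0,0],
    [1,0,0,-0.04,0,0,0],
    [1,0,0,-0.04,0,0,0],
    [1,0,0,0,0,0,0]
  ]
}}

```text
time_s: 8.1
tcp_pos: [0.5926, 0.0672, 0.1284]
eef_rot: [179.5, 39.6, 85.9]
force: [0.0, 0.6, -0.1]
opening: 0.0854
gripper_force: 0.0
```

```bash
python3 - <<'E'
from tray import *
T=tool(40)
g=dpt(-.122,0,.1455)
togo(g-T[:,2]*.1,T)
F=cam('scene');G=cam('top')
h=cv2.cvtColor(F['img'],cv2.COLOR_BGR2HSV)
red=(((h[...,0]<8)|(h[...,0]>172))&(h[...,1]>90)&(h[...,2]>40)).astype(np.uint8)
m=np.zeros_like(red);m[195:222,258:290]=red[195:222,258:290]
vv,uu=np.nonzero(m);print(len(uu),uu.mean(),vv.mean(),ray(F,uu.mean(),vv.mean(),.1455))
c,_=cv2.findContours(m,0,1);r=cv2.minAreaRect(np.vstack(c));print(r,[ray(F,*p,.1455).round(4).tolist() for p in cv2.boxPoints(r)])
A=pts(F);print(np.median(A[m>0],0))
a=cv2.resize(G['img'][130:270,200:380],(540,420),interpolation=cv2.INTER_CUBIC)
b=cv2.resize(F['img'][130:270,180:360],(540,420),interpolation=cv2.INTER_CUBIC)
cv2.imwrite('pics/v.png',cv2.resize(np.hstack([a,b]),(800,311)))
E
```

```text
t 8.1 tcp [0.5926 0.0672 0.1284] q [-48.  39.  30. 100.  19.  64. -36.] F [ 0.   0.6 -0.1] open 0.0854 gf 0.0
 shift units now-axes [-0.1025 -0.0035 -0.0439]  target-axes [-0.1028 -0.0037 -0.0432] mm 89.3
 turn units [ 0.0065 -0.0042  0.0017]
138 273.4347826086956 209.31159420289856 [ 0.58075452 -0.03536189  0.1455    ]
((273.4000244140625, 209.2000274658203), (19.200000762939453, 7.600000381469727), 53.13010025024414) [[0.5923, -0.0744, 0.1455], [0.5631, -0.0866, 0.1455], [0.5692, 0.0013, 0.1455], [0.597, 0.0117, 0.1455]]
[ 0.58632576 -0.02683662  0.15554707]
```

View pics/v.png

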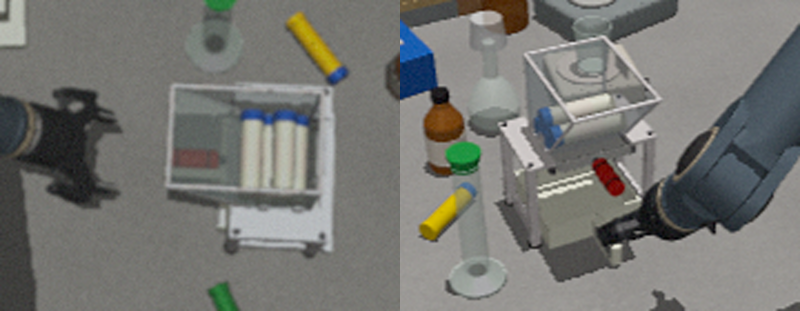

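>>> {"name": "drive_tool", "arguments": {
  "plan": [
    [1,0,0,-0.044,0.0065,-0.0042,0.0017],
    [1,-0.034,-0.0012,0,0,0,0],
    [1,-0.034,-0.0012,0,0,0,0],
    [1,-0.034,-0.0012,0,0,0,0],
    [1,0,0,0,0,0,0],
    [1,0,0,0,0,0,0]
  ]
}}

```text
time_s: 8.8
tcp_pos: [0.5832, 0.0229, 0.2047]
eef_rot: [-179.5, 40.3, 85.6]
force: [-0.6, -0.6, -0.1]
opening: 0.0852
gripper_force: 0.0
```

```bash
python3 - <<'E'
from tray import *
T=tool(40)
togo(dpt(-.122,0,.1455),T)
F=cam('wrist');cv2.imwrite('pics/w.png',F['img'])
E
```

```text
t 8.8 tcp [0.5832 0.0229 0.2047] q [-47.  32.  33. 100.  22.  70. -31.] F [-0.6 -0.6 -0.1] open 0.0852 gf 0.0
 shift units now-axes [0.0021 0.0049 0.1187]  target-axes [0.0015 0.0038 0.1188] mm 95.1
 turn units [-0.0063  0.0033 -0.0008]
```

View pics/w.png

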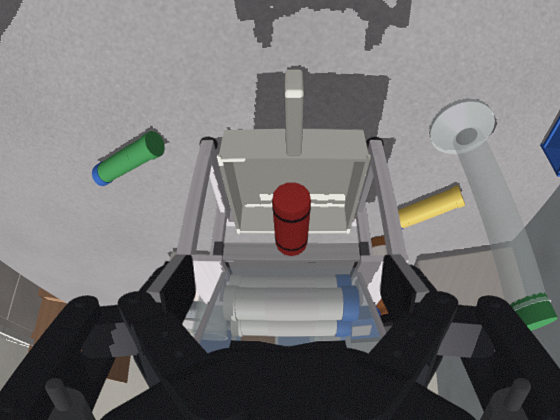

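The wrist view shows the red handle at (291,220), midway between the fingers at (179,270) and (404,270). The tray sits central between the legs. Next I go in and close.

>>> {"name": "drive_tool", "arguments": {
  "plan": [
    [1,0.0015,0.004,0.03,-0.006,0.003,0],
    [1,0,0,0.03,0,0,0],
    [1,0,0,0.03,0,0,0],
    [1,0,0,0.029,0,0,0],
    [1,0,0,0,0,0,0],
    [-1,0,0,0,0,0,0],
    [-1,0,0,0,0,0,0],
    [-1,0,0,0,0,0,0],
    [-1,0,0,0,0,0,0],
    [-1,0,0,0,0,0,0],
    [-1,0,0,0,0,0,0],
    [-1,0,0,0,0,0,0]
  ]
}}

```text
time_s: 10.05
tcp_pos: [0.5808, -0.0354, 0.1327]
eef_rot: [-179.9, 40.0, 85.7]
force: [-5.9, 4.5, 7.0]
opening: 0.0243
gripper_force: 58.6
```

```bash
python3 - <<'E'
from h import *
T=tool(40); togo(dpt(-.122-.08,0,.1455),T)
E
```

```text
t 10.05 tcp [ 0.5808 -0.0354  0.1327] q [-42.  36.  33. 106.  23.  58. -32.] F [-5.9  4.5  7. ] open 0.0243 gf 58.6
 shift units now-axes [ 0.0761  0.0013 -0.0614]  target-axes [ 0.0761  0.0014 -0.0613] mm 78.2
 turn units [-0.0012  0.0001  0.0001]
```

>>> {"name": "drive_tool", "arguments": {
  "plan": [
    [-1,0.0077,0,-0.0064,0,0,0],
    [-1,0.0077,0,-0.0064,0,0,0],
    [-1,0.0077,0,-0.0064,0,0,0],
    [-1,0,0,0,0,0,0]
  ]
}}

```text
time_s: 10.45
tcp_pos: [0.5824, -0.0131, 0.1327]
eef_rot: [-179.8, 40.2, 85.7]
force: [-6.0, 1.9, 5.7]
opening: 0.0244
gripper_force: 60.1
```

>>> {"name": "drive_tool", "arguments": {
  "plan": [
    [-1,0.0077,0,-0.0064,0,0,0],
    [-1,0.0077,0,-0.0064,0,0,0],
    [-1,0.0077,0,-0.0064,0,0,0],
    [-1,0.0077,0,-0.0064,0,0,0],
    [-1,0.0046,0,-0.0038,0,0,0],
    [-1,0,0,0,0,0,0],
    [-1,0,0,0,0,0,0],
    [-1,0,0,0,0,0,0],
    [-1,0,0,0,0,0,0],
    [-1,0,0,0,0,0,0]
  ]
}}

```text
time_s: 11.45
tcp_pos: [0.5851, 0.0232, 0.1328]
eef_rot: [-179.9, 40.2, 85.7]
force: [-5.6, -0.2, 5.2]
opening: 0.0245
gripper_force: 60.1
```

```bash
python3 - <<'E'
from h import *
T=tool(40); togo(dpt(-.122-.08,0,.1455),T)
a=cam('top')['img'];b=cam('wrist')['img'];c=cam('scene')['img']
a=cv2.resize(a[130:270,200:380],(400,300));c=cv2.resize(c[130:270,180:360],(400,300));b=cv2.resize(b,(400,300))
cv2.imwrite('pics/p.png',np.vstack([np.hstack([a,c]),np.hstack([b,b*0])]))
E
```

```text
t 11.45 tcp [0.5851 0.0232 0.1328] q [-46.  37.  32. 103.  21.  62. -34.] F [-5.6 -0.2  5.2] open 0.0245 gf 60.1
 shift units now-axes [ 0.0198  0.0014 -0.0142]  target-axes [ 0.0199  0.0015 -0.0141] mm 19.5
 turn units [-0.0018  0.002  -0.0004]
```

View pics/p.png

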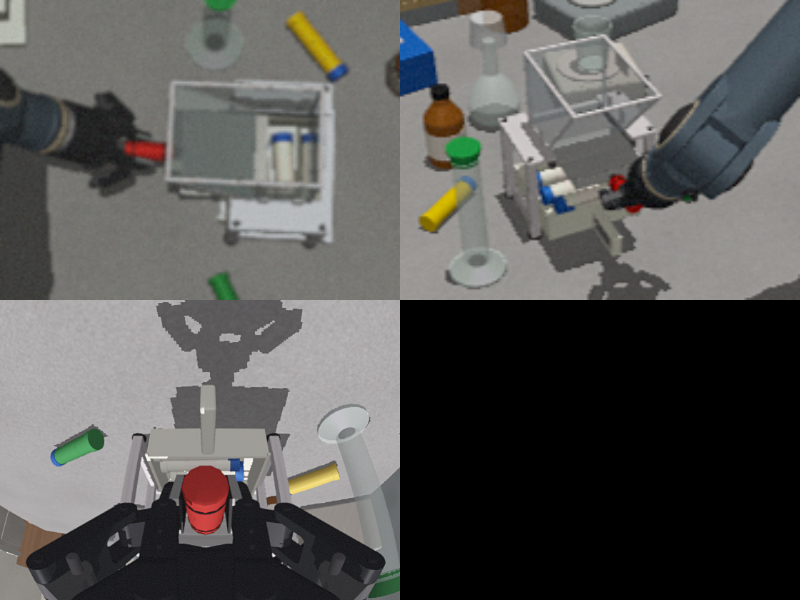

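The tubes have dropped into the tray (right half, around (560,190)) and the hopper is empty. The gate has only moved about 59 mm so far, so I pull further.

>>> {"name": "drive_tool", "arguments": {
  "plan": [
    [-1,0.0077,0,-0.0064,0,0,0],
    [-1,0.0077,0,-0.0064,0,0,0],
    [-1,0.0019,0,-0.0016,0,0,0],
    [-1,0,0,0,0,0,0],
    [-1,0,0,0,0,0,0],
    [-1,0,0,0,0,0,0],
    [-1,0,0,0,0,0,0],
    [-1,0,0,0,0,0,0],
    [-1,0,0,0,0,0,0],
    [-1,0,0,0,0,0,0],
    [-1,0,0,0,0,0,0]
  ]
}}

```text
time_s: 12.7
tcp_pos: [0.5864, 0.0409, 0.1328]
eef_rot: [-179.9, 40.2, 85.6]
force: [-5.0, 0.1, 6.0]
opening: 0.0244
gripper_force: 60.1
```

```bash
python3 - <<'E'
from h import *
T=tool(40); togo(dpt(-.122-.08,0,.1455),T)
F=cam('scene');G=cam('top');Tr=dpt(-.115,0,.024)
for n,f in (('scene',F),('top',G)):
    A=pts(f);h=cv2.cvtColor(f['img'],cv2.COLOR_BGR2HSV)
    D=(A-DO)@RD
    inb=(abs(D[...,0])<.09)&(abs(D[...,1])<.09)&(D[...,2]>.012)&(D[...,2]<.3)
    m=(inb&(h[...,0]>95)&(h[...,0]<130)&(h[...,1]>110)).astype(np.uint8)
    k,l,st,c=cv2.connectedComponentsWithStats(m)
    for i in range(1,k):
        if st[i,4]>4: print(n,st[i,4],c[i].round(),np.median(D[l==i],0).round(3))
    w=inb&(abs(D[...,0])<.07)&(abs(D[...,1])<.072)&(D[...,2]<.12);print(n,'max z pct in tray',np.percentile(D[w][:,2],[50,90,99]))
a=cv2.resize(G['img'][150:250,270:360],(400,444));c=cv2.resize(F['img'][160:270,210:310],(400,440))
cv2.imwrite('pics/p2.png',np.hstack([a[:440],c]))
E
```

```text
t 12.7 tcp [0.5864 0.0409 0.1328] q [-47.  38.  31. 102.  20.  64. -35.] F [-5.   0.1  6. ] open 0.0244 gf 60.1
 shift units now-axes [0.0029 0.0015 0.0002]  target-axes [0.0029 0.0015 0.0002] mm 2.6
 turn units [-0.0019  0.0022 -0.0005]
scene 96 [248. 222.] [-0.008  0.05   0.03 ]
scene max z pct in tray [0.03135604 0.03723092 0.04602304]
top 40 [322. 195.] [0.002 0.047 0.033]
top 13 [338. 194.] [0.037 0.024 0.166]
top max z pct in tray [0.03133322 0.03783163 0.04427137]
```

View pics/p2.png

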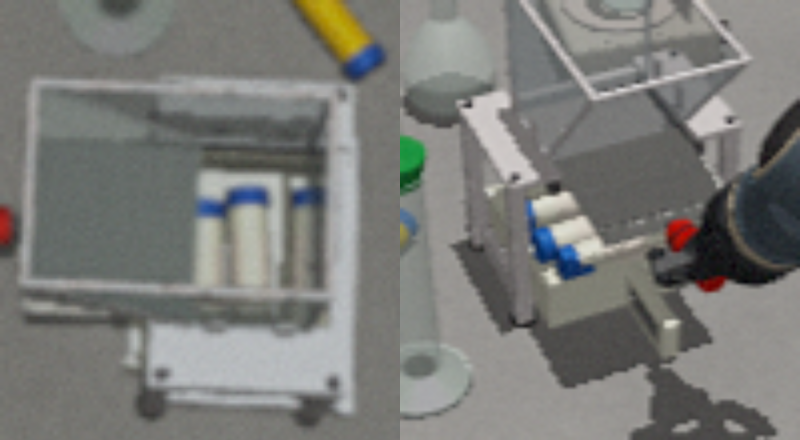

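```bash
python3 - <<'E'
from h import *
for n in ('scene','top'):
    f=cam(n);D=(pts(f)-DO)@RD
    w=(abs(D[...,0])<.075)&(abs(D[...,1])<.056)&(D[...,2]<.12)&(D[...,2]>-.01)
    d=D[w]
    print(n,[(round(a*1e3),len(s),round(float(np.percentile(s,80))*1e3)) for a in np.arange(-.075,.075,.006) for s in [d[(d[:,0]>=a)&(d[:,0]<a+.006),2]] if len(s)>3])
    w=(D[...,0]>-.12)&(D[...,0]<.09)&(abs(D[...,1])<.06)&(D[...,2]>.155)&(D[...,2]<.26);print('in hopper pts',w.sum(),D[w].mean(0) if w.any() else '')
    h=cv2.cvtColor(f['img'],cv2.COLOR_BGR2HSV);w&=(h[...,0]>95)&(h[...,0]<130)&(h[...,1]>110);print('blue in hopper',w.sum())
E
```

```text
scene [(-75, 128, 39), (-69, 39, 43), (-57, 19, 36), (-51, 18, 36), (-45, 10, 34), (-39, 13, 30), (-33, 59, 32), (-27, 28, 35), (-21, 17, 36), (-15, 8, 33), (-9, 12, 27), (-3, 25, 33), (3, 28, 35), (9, 15, 37), (15, 6, 34), (39, 19, 28), (45, 47, 31), (51, 20, 35), (57, 8, 36), (69, 6, 34)]
in hopper pts 1007 [-0.00398388 -0.01744331  0.21381659]
blue in hopper 0
top [(-75, 12, 45), (-69, 8, 25), (-63, 7, 31), (-27, 27, 37), (-21, 34, 37), (-15, 33, 34), (-9, 37, 28), (-3, 43, 31), (3, 45, 37), (9, 40, 37), (15, 43, 35), (21, 23, 30), (27, 40, 7), (33, 38, 6), (39, 53, 29), (45, 29, 32), (63, 4, 35)]
in hopper pts 1410 [-0.05973313  0.01400263  0.21013461]
blue in hopper 8
```

Height profile along the tray shows four crests at 36 mm (dispenser x = -54, -21, +10 and +54), so all four tubes lie flat in the tray. I push the gate shut.

>>> {"name": "drive_tool", "arguments": {
  "plan": [
    [-1,-0.0077,0,0.0064,0,0,0],
    [-1,-0.0077,0,0.0064,0,0,0],
    [-1,-0.0077,0,0.0064,0,0,0],
    [-1,-0.0077,0,0.0064,0,0,0],
    [-1,-0.0077,0,0.0064,0,0,0],
    [-1,-0.0077,0,0.0064,0,0,0],
    [-1,-0.0077,0,0.0064,0,0,0],
    [-1,-0.0077,0,0.0064,0,0,0],
    [-1,-0.0077,0,0.0064,0,0,0],
    [-1,-0.0039,0,0.0032,0,0,0],
    [-1,0,0,0,0,0,0],
    [-1,0,0,0,0,0,0]
  ]
}}

```text
time_s: 14.1
tcp_pos: [0.5808, -0.0342, 0.1327]
eef_rot: [-179.9, 40.1, 85.7]
force: [-5.2, 0.7, 4.7]
opening: 0.0246
gripper_force: 60.1
```

>>> {"name": "drive_tool", "arguments": {
  "plan": [
    [-1,-0.0024,0,0.002,0,0,0],
    [-1,-0.0012,0,0.001,0,0,0],
    [-1,0,0,0,0,0,0]
  ]
}}

```text
time_s: 14.4
tcp_pos: [0.5808, -0.0354, 0.1327]
eef_rot: [-179.9, 39.9, 85.7]
force: [-8.0, 7.2, 9.2]
opening: 0.0243
gripper_force: 60.7
```

>>> {"name": "drive_tool", "arguments": {
  "plan": [
    [-1,-0.0024,0,0.002,0,0,0],
    [-1,-0.0012,0,0.001,0,0,0],
    [-1,0,0,0,0,0,0]
  ]
}}

```text
time_s: 14.7
tcp_pos: [0.5808, -0.0355, 0.1326]
eef_rot: [-179.9, 39.7, 85.8]
force: [-10.9, 16.1, 14.0]
opening: 0.0245
gripper_force: 61.7
```

>>> {"name": "drive_tool", "arguments": {
  "plan": [
    [-1,0.0024,0,-0.002,0,0,0],
    [1,0,0,0,0,0,0],
    [1,0,0,0,0,0,0],
    [1,0,0,0,0,0,0],
    [1,0,0,0,0,0,0],
    [1,0,0,0,0,0,0],
    [1,0,0,0,0,0,0],
    [1,0,0,0,0,0,0],
    [1,0,0,-0.02,0,0,0],
    [1,0,0,-0.03,0,0,0],
    [1,0,0,-0.04,0,0,0],
    [1,0,0,-0.04,0,0,0],
    [1,0,0,-0.04,0,0,0],
    [1,0,0,-0.04,0,0,0],
    [1,0,0,0,0,0,0],
    [1,0,0,0,0,0,0],
    [1,0,0,0,0,0,0]
  ]
}}

```text
time_s: 16.4
tcp_pos: [0.5895, 0.0676, 0.26]
eef_rot: [180.0, 40.1, 85.7]
force: [1.1, -0.2, -0.2]
opening: 0.0852
gripper_force: 0.0
```

```bash
python3 - <<'E'
from h import *
s=monitor.observe();print(s['time_s'],s['tcp_pos'],s['opening'])
F=cam('scene');G=cam('top');W=cam('wrist')
h=cv2.cvtColor(F['img'],cv2.COLOR_BGR2HSV)
red=(((h[...,0]<8)|(h[...,0]>172))&(h[...,1]>90)&(h[...,2]>40))
m=np.zeros_like(red);m[190:230,255:295]=red[190:230,255:295]
vv,uu=np.nonzero(m);print(len(uu),uu.mean(),vv.mean(),ray(F,uu.mean(),vv.mean(),.1455),np.median(pts(F)[m],0))
D=(pts(F)-DO)@RD;w=(abs(D[...,1])<.012)&(D[...,0]<-.1)&(D[...,0]>-.2)&(D[...,2]>.034)&(D[...,2]<.05);print('tray handle',D[w].mean(0),D[w].min(0))
a=cv2.resize(G['img'][130:270,200:380],(400,300));c=cv2.resize(F['img'][130:270,180:360],(400,300));b=cv2.resize(W['img'],(400,300))
cv2.imwrite('pics/e.png',np.vstack([np.hstack([a,c]),np.hstack([b,b*0])]))
E
```

```text
16.4 [0.5894575  0.06755668 0.25999195] 0.08515390054173315
132 273.5 209.3560606060606 [ 0.58068008 -0.03506142  0.1455    ] [ 0.58722554 -0.02115121  0.15555226]
tray handle [-0.12899581  0.00478798  0.04143066] [-0.15491511 -0.00362139  0.034294  ]
```

View pics/e.png

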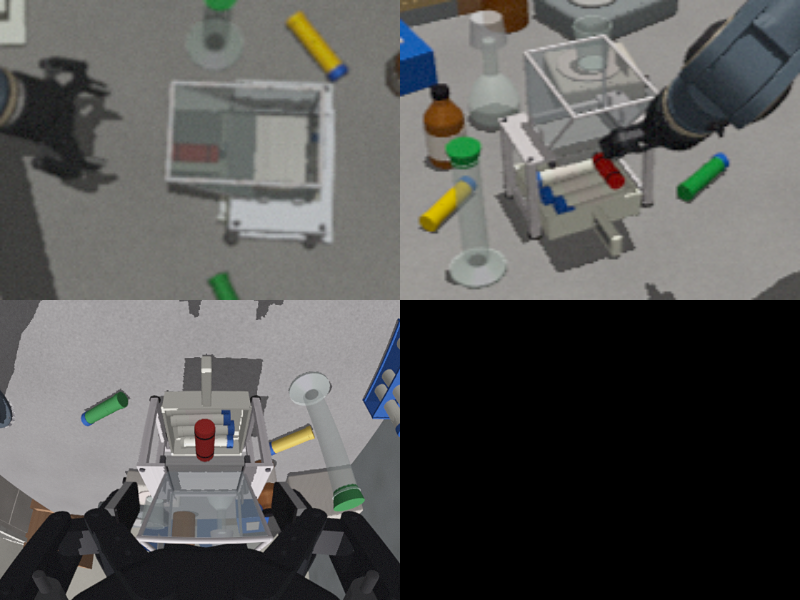

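The gate handle is back at its start pixel (273,209). The tray handle's end is at dispenser x = -155 mm, so the tray is against the stop. The tubes lie in the tray (575,185), the hopper is empty, and the gripper is clear. I hand the job in.

```bash
python3 -c "
from workcell import manip
print(manip.sign_off())"
```

```text
the job is handed in; nothing more can be done
None
```

The job is handed in after about 16 s of robot time: the tray is against the stop with all four tubes in it, the gate is shut and released, and the glassware was not touched; no verdict came back.

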